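Switch off the plate shaker, unlatch its hold-down bar and hold it raised

TASK

Turn the plate shaker's selector knob back to off (the small ring mark) first. Then pull the hold-down bar's latch handle straight out towards the front of the shaker against its spring, lift the bar's end off the ball stud until it is at least 8 cm higher than before, and finish still holding it up there, steady in the gripper. Leave the plate under the bar and the other things on the bench where they are.

Things in the scene. Friction and masses are not known exactly. Their poses are not given: they have to be found in the camera images.
- shaker: White plate shaker fixed on the worktop, 180 (x) x 230 (y), deck 45 high. Origin under it on the worktop; x to its rear, y to its left. Housing x -85..95, y -115..115. Selector axis at x -45, y -60. Behind it a 96-well plate on a platform; over it along y a steel bar (22 wide, 14 thick), hinged at its right end (45, -95, 75); its left end is a coupler over a ball stud (45, 90).
- selector_grip (a point): Point on the selector knob's vertical axis at gripping height, 67 above the worktop. Black knob: round skirt (diameter 48, 9 high) and on it an upright bar grip 44 long, 13 wide, 51 to 79 above the worktop, with a pale line on top towards its pointing end. The point's x axis runs along the bar to that end and turns with it.
- selector (a joint): Selector angle, rad, growing clockwise seen from above; detents at 0, 0.45, 0.90, 1.35 (about 0.06 N m between them); stops -0.06 and 1.45. 0 = off: pointer at the small ring mark, the leftmost (0.675 rad anticlockwise from the shaker's x axis). The other marks, clockwise, are one, two, three dots (speeds).
- latch_handle (a point): Grip point on the latch's pull handle, an upright black plate 10 thick (shaker x), 30 wide (y), 40 high, on a thin rod in front of the coupler. Bar down: at shaker x -25, y 90, z 89; the handle reaches from 61 to 101 above the worktop; 40 mm free behind it before the coupler, open in front. Moves with latch and bar.
- latch (a joint): How far the latch bolt is pulled out of the coupler, m: 0 = home, its tip under the stud's head so that the bar cannot be lifted; clear of the head from 0.007; stop at 0.016. It slides straight forward (shaker -x) against a spring (6 N at home, 11 N at the stop) that drives it back when let go.
- hold_bar: The hold-down bar with its coupler (38 x 38, 38 high) and latch, about 0.27 kg in all; origin at the middle of its hinge pin, 75 above the worktop; y runs along the bar to the coupler, whose centre is 185 from the hinge, x along the hinge pin (= the shaker's x). Level when down on the stud; its left end swings up about x, at most 1.3 rad. Latched it rises only about 0.01 rad. It falls back when let go.
- coupler_top (a point): Middle of the coupler's top face, 98 above the worktop while the bar is down.
- plate: Loose 96-well plate, 85 x 128 x 16, lying on the shaker's platform under the bar, its underside 49 above the worktop; origin at the centre of its underside. To be left where it is.
- petri_dishes: Bystander: two stacked small petri dishes, diameter 61, 30 high; origin at the centre of its underside.
- beaker: Bystander: small glass beaker, diameter 44, 58 high; origin at the centre of its underside.
- timer: Bystander: flat white lab timer, 62 x 66 x 19; origin at the centre of its underside.
- bottle_white: Bystander: plain white bottle, diameter 56, 130 high; origin at the centre of its underside.
- tube_rack: Bystander: low tube rack, 94 x 132 x 29; origin at the centre of its underside.

How it is judged:
On the way, in this order (a step that is already met when the one before it is completed fails the run):
1. the selector is turned to off (within 0.12 rad of the ring mark), bar and latch untouched (value of joint selector between -0.12 and 0.12 rad and value of joint latch below 0.003 m), for 0.2 s.
2. the latch is pulled at least 8 mm while the bar is still down (value of joint selector between -0.12 and 0.12 rad and value of joint latch above 0.008 m and angle between hold_bar's own z axis and vertical below 0.1 rad), for 0.1 s.
3. the bar's end is raised about 8 cm (at least 77 mm) (height (world z) of coupler_top above 0.175 m), for 0.3 s.
At the end, for the whole second after the job is handed in: Selector within 0.12 rad of off; top of the coupler over 175 mm above the worktop (77 mm up) and at rest; fingers press on bar, coupler or latch with over 1 N; plate within 15 mm of its start; all through the last second (value of joint selector between -0.12 and 0.12 rad and angular speed of hold_bar below 0.15 rad/s and height (world z) of coupler_top above 0.175 m and contact force between the fingers and hold_bar above 1 N and distance of plate from where it was at the start of the episode below 0.015 m); the arm keeps its last pose, push and grip.
It fails at once if the latch is pulled more than 6 mm, or the bar raised more than 0.1 rad, while the selector is not at off (value of joint selector above 0.2 rad and (value of joint latch above 0.006 m or angle between hold_bar's own z axis and vertical above 0.1 rad)).
It fails at once if the plate is shifted by more than 15 mm (distance of plate from where it was at the start of the episode above 0.015 m).
It fails at once if a bystander is shifted by more than 30 mm (distance of any of petri_dishes, beaker, timer, bottle_white, tube_rack from where it was at the start of the episode above 0.03 m).
It also fails if it takes over 48 s, if anything falls off the work surface, if the arm or the gripper's body presses on something with over 40 N, if the wrist force passes 120 N, or if a joint passes its speed limit or range.

ROBOT

A 6-joint arm with a two-finger parallel gripper is mounted at the origin on a cart in front of the work surface, level with it; the furniture and walls round the work are solid. World frame = base frame: x ahead of the robot, y to its left, z up, the work surface at z = 0. Lengths are in m, angles in rad, forces in N, time in s.
With the tool pointing down it reaches from about 0.35 to 0.775 m from the base axis. Payload 5.5 kg.
Tool frame: the origin (TCP) lies at the very end of the fingers, on their centre line; the grasp point (between the pads) lies 19 mm behind it; z points along the fingers, y is the line along which they close (so a half turn about z gives the same grasp; the last joint's range is limited). The gripper opens to 85 mm and grips with 20 to 120 N. Pads are 22 mm wide; open, the fingers measure 114 mm over their backs; the gripper's body (76 mm by 85 mm) begins 54 mm behind the grasp point. The pads swing forward as they close: fully open they stand 13 mm farther back than shut.
Start: joints at [-1.24, 0.313, 0.046, 1.304, 0, 1.431], TCP at [0.261, -0.512, 0.231] pointing down, gripper open.
Joint ranges: [-2.76, 2.76], [-0.86, 1.69], [-1.03, 1.26], [-2.2, 2.34], [-1.47, 1.5], [-3.14, 3.14]. Speed limits (rad/s): [2.57, 2.57, 3.14, 3.14, 3.14, 3.14].

INTERFACE

Orientations are given as a unit quaternion [w, x, y, z].
In Python, from workcell import env gives the robot as it stands. The module is installed in compiled form; this text tells all that it offers.
- The arm moves only by the tool jog_arm, never from a script. Its arguments are lists of equal length, an entry for each row: "gripper": the opening, from 0 (shut) to 1 (fully open); "offset": the shift along the world's x, y, z in cm, a list of three; "twist": the turn about the world's z in degrees. In form: {"gripper": [gripper, ...], "offset": [[dx, dy, dz], ...], "twist": [twist, ...]}. A call has exactly 8 rows; each row is the pose to reach, as a shift and turn from the pose commanded when the call began; what a row does not reach only later rows make up. A row lasts 1/8 s, in which the tool goes at most 62.5 mm and 10.7 degrees, less where a joint would pass 70% of its speed; a pose out of reach is approached as far as the arm can. A call with a gripper value outside its range is refused whole. The fingers move at their own pace and stop on an object; "squeeze" is the grip in N (left out, the last holds). Time passes only in rows, so rows that repeat a pose let the fingers close, or fill a call up. It gives the time, the measured TCP pose, the force, the opening and the grip force at its end, in the units of the state.
- env.get_state(): the state, without advancing time (a new reading comes with each control period).
- env.read_camera(name): name is "scene" or "top" or "wrist"; returns a dict with "image" (420x560x3 uint8, red, green, blue), "z_map" (420x560 float32, m along the optical axis (not along the pixel's ray), 0 where there is no reading), "fovy" (degrees; the focal length in pixels is half the picture's height over the tangent of half this angle, whatever the lens; pixels are square), "cx", "cy" (the principal point, pixels), "cam_to_world" (4x4, takes a point from camera to world coordinates). Camera axes: x right, y up, looking along -z (the intrinsics and any distortion apply to the point x, -y, -z); pixel columns grow to the right and rows downward; lengths in m; the calibration is good to about 2 mm. A picture is of the moment at which its call begins.
- env.hand_in(): hands the job in; it is judged then, once.
The state is a dict: "clock": time; "joint_pos": joint angles; "qvel": joint speeds; "tau": joint torques, N m; "tcp_pos": TCP position; "orientation": TCP orientation; "wrist_force": force on the tool from outside, world axes, zero at the start; "ft_torque": the same for the moment, N m; "finger_gap": finger opening in m; "grip_force": force on a finger pad.
Only numpy, scipy, OpenCV 4.12 (cv2) and the standard library are available. Lean on these libraries where they do the work, as an engineer would, in place of code of your own. Each camera call takes 0.05 s, during which the arm holds its last target. There are 200 camera calls.

## Working session

There is one attempt and no reset: what is moved stays moved. The work goes in short steps, Python scripts to look and compute and a tool call to move; the robot and the scene stay as the last step left them, time stands still between calls to the robot, and variables do not carry over. Pictures are saved under pics/ and viewed, at most 10 in all, crops included, and the job is handed in when it is done.

Besides the shell and the picture viewer there is one more tool, called after ">>>" by a JSON object that holds its "fn" and its "kwargs", one argument or row to a line. jog_arm: Moves the arm, as the interface text tells. Its arguments: {"type":"object","properties":{"gripper":{"type":"array"},"offset":{"type":"array"},"twist":{"type":"array"},"squeeze":{"type":"number"}},"required":["gripper","offset","twist"]}

```bash
mkdir -p pics
cat > h.py <<'E'
import numpy as np, cv2
from workcell import env
def shot(n,tag):
    c=env.read_camera(n); np.savez(f'pics/{tag}.npz',**c)
    cv2.imwrite(f'pics/{tag}.png',c['image'][:,:,::-1]); return c
def pts(c):
    z=np.asarray(c['z_map']);h,w=z.shape;f=h/2/np.tan(np.radians(c['fovy'])/2)
    u,v=np.meshgrid(np.arange(w),np.arange(h))
    P=np.stack([(u-c['cx'])/f*z,-(v-c['cy'])/f*z,-z,np.ones_like(z)],-1)
    return (P@np.asarray(c['cam_to_world']).T)[...,:3]
E
python3 - <<'E'
from h import *
for n in ['top','scene']: c=shot(n,n+'0'); print(c['fovy'],c['cam_to_world'],{k for k in c})
print(env.get_state())
E
```

```text
48.642591226593886 [[-0.00498825  0.99599537 -0.08926552  0.44673674]
 [-0.99996476 -0.0043654   0.0071713  -0.12483324]
 [ 0.0067529   0.08929814  0.99598205  1.37271078]
 [ 0.          0.          0.          1.        ]] {'image', 'cam_to_world', 'cy', 'z_map', 'cx', 'fovy'}
50.630887540514415 [[-0.85363248  0.39761474 -0.33647303  0.12626603]
 [-0.520853   -0.65764142  0.54426089  0.58978244]
 [-0.00487244  0.63985176  0.76848291  1.08998411]
 [ 0.          0.          0.          1.        ]] {'image', 'cam_to_world', 'cy', 'z_map', 'cx', 'fovy'}
{'clock': 0.1, 'joint_pos': array([-1.23959798e+00,  3.13937097e-01,  4.51130286e-02,  1.30360748e+00,
        1.72607659e-05,  1.43118415e+00]), 'qvel': array([ 8.96126839e-04, -2.43532880e-03,  2.64414492e-03,  9.90732830e-04,
        1.60223538e-04, -6.82025607e-05]), 'tau': array([ 2.35385363e-03, -4.81726670e+01,  2.99242973e+01,  1.27882967e-02,
       -9.68914583e-05,  1.31050609e-05]), 'tcp_pos': array([ 0.26066791, -0.51201827,  0.23049969]), 'orientation': array([-8.14686620e-04,  9.72419575e-01,  2.33237007e-01, -6.96108064e-05]), 'wrist_force': array([-0.91697146,  0.62670393, -0.17196464]), 'ft_torque': array([0.00562578, 0.01411841, 0.03273241]), 'grip_force': 0.0, 'finger_gap': 0.08518114729604388}
```

View pics/top0.png

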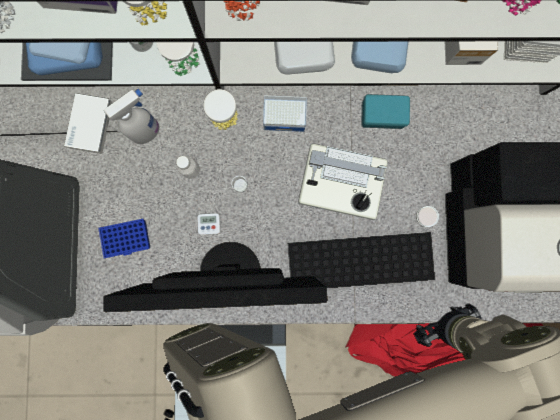

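View pics/scene0.png

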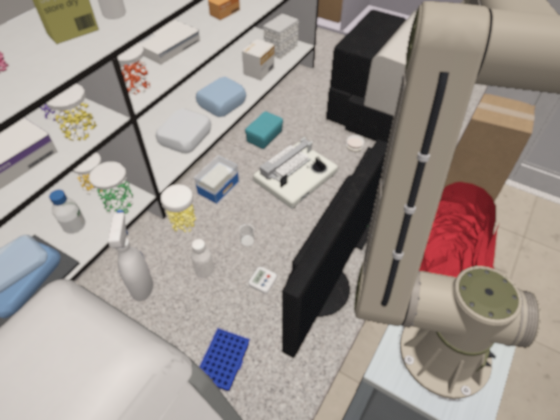

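The top view shows the shaker at about (343,181): knob at (361,202), latch handle at (312,183) and bar running from (312,158) to (385,172). A monitor and a keyboard stand in front of it.

Run:
```python
from h import *
c=dict(np.load('pics/top0.npz'));P=pts(c);im=c['image'].astype(int)
H=P[...,2]
print('table z',np.median(H[170:200,250:290]), 'cx',c['cx'],c['cy'])
reg=np.zeros(H.shape,bool);reg[135:230,290:400]=1
m=reg&(H>.035)&(H<.053)&(im.min(2)>170)
q=P[m];print(m.sum(),np.median(q[:,2]))
m2=reg&(H>.03)
r=cv2.minAreaRect(P[m2][:,:2].astype(np.float32)*1000);print('rect all',r,cv2.boxPoints(r))
k=reg&(im.max(2)<70)&(H>.03)
n,l,s,ce=cv2.connectedComponentsWithStats(k.astype(np.uint8))
for i in range(1,n):
    if s[i,4]>15: print(s[i],ce[i],P[l==i].mean(0),P[l==i].max(0),P[l==i].min(0))
# heights map along obstacles
for nm,(a,b,d,e) in dict(monitor=(240,312,100,330),kb=(232,285,288,436),cyt=(200,232,412,445)).items():
    g=P[a:b,d:e].reshape(-1,3);g=g[g[:,2]>.015];print(nm,g.min(0),g.max(0))
cv2.imwrite('pics/crop1.png',cv2.resize(c['image'][135:230,290:400,::-1],None,fx=6,fy=6,interpolation=cv2.INTER_CUBIC))
```

```text
table z 0.0005148279129230104 cx 275.6807403466498 200.51399751385273
2392 0.045660901565114265
rect all ((566.7255859375, -292.79791259765625), (277.2991943359375, 305.84765625), 77.73811340332031) [[ 387.84393 -395.80646]
 [ 686.7143  -460.7625 ]
 [ 745.60724 -189.78937]
 [ 446.73688 -124.83331]]
[307 180  10   5  39] [311.61538462 182.1025641 ] [ 0.6115393  -0.23356735  0.09897123] [ 0.61736331 -0.22044343  0.10757507] [ 0.60641529 -0.24578116  0.08021859]
[353 194  16  16 198] [360.33333333 201.7020202 ] [ 0.55857689 -0.37169479  0.07584336] [ 0.58280335 -0.12483324  1.37271078] [ 0.44673674 -0.39782971  0.04484995]
monitor [ 0.30200792 -0.28904602  0.01500407] [0.45547751 0.37371525 1.37271078]
kb [ 0.32535615 -0.59274574  0.01500407] [ 0.47410359 -0.12483324  1.37271078]
cyt [ 0.44673674 -0.60588308  0.01506087] [ 0.54938138 -0.12483324  1.37271078]
```

View pics/crop1.png

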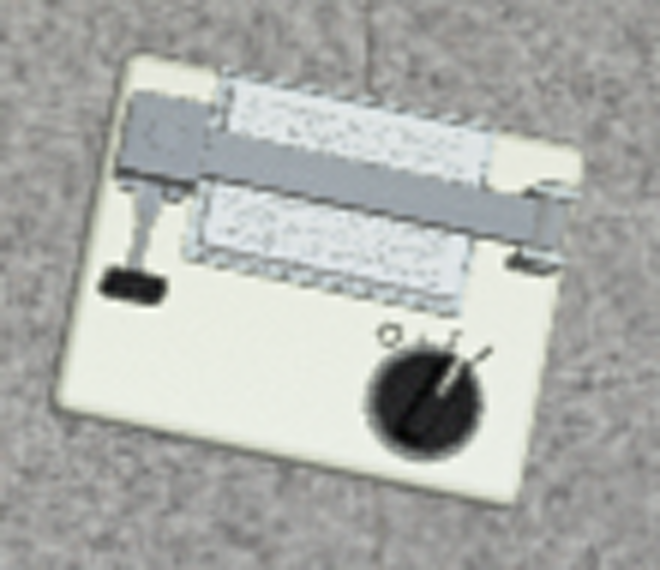

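Run:
```python
from h import *
c=dict(np.load('pics/top0.npz'));P=pts(c);im=c['image'].astype(int)
H=P[...,2];ok=c['z_map']>0
reg=np.zeros(H.shape,bool);reg[140:225,295:395]=1
m=reg&ok&(H>.037)&(H<.2)&(np.hypot(P[...,0]-.6,P[...,1]+.3)<.25)
n,l,s,ce=cv2.connectedComponentsWithStats(m.astype(np.uint8))
m=l==1+np.argmax(s[1:,4])
md=m&(H<.052)
# housing corners: cast onto deck
r=cv2.minAreaRect(P[md][:,:2].astype(np.float32)*1000);print('deck',r);print(cv2.boxPoints(r))
k=m&(im.max(2)<75)
n,l,s,ce=cv2.connectedComponentsWithStats(k.astype(np.uint8))
for i in range(1,n):
    if s[i,4]>15: print(s[i],P[l==i].mean(0),P[l==i].max(0),P[l==i].min(0))
for nm,(a,b,d,e) in dict(monitor=(240,312,100,330),kb=(232,285,288,436),shelf=(40,85,200,400)).items():
    g=P[a:b,d:e][ok[a:b,d:e]];g=g[g[:,2]>.012];print(nm,g.min(0),g.max(0))
```

```text
deck ((622.3609008789062, -328.775634765625), (230.02725219726562, 181.26858520507812), 77.4991226196289)
[[ 508.98007 -421.4444 ]
 [ 685.9513  -460.6808 ]
 [ 735.7417  -236.10687]
 [ 558.7705  -196.87048]]
[307 180  10   5  39] [ 0.6115393  -0.23356735  0.09897123] [ 0.61736331 -0.22044343  0.10757507] [ 0.60641529 -0.24578116  0.08021859]
[353 194  16  16 196] [ 0.55971811 -0.37421379  0.06261002] [ 0.58280335 -0.35434905  0.0848417 ] [ 0.53928229 -0.39782971  0.04484995]
monitor [ 0.25887114 -0.28904602  0.01200025] [0.45547751 0.37371525 0.37846385]
kb [ 0.32464549 -0.5936953   0.01200435] [ 0.47412753 -0.1598103   0.33440061]
shelf [ 0.88488118 -0.48247648  0.09421833] [1.01087784 0.07653306 0.39465393]
```

>>> {"fn": "jog_arm", "kwargs": {
  "gripper": [0.5, 0.5, 0.5, 0.5, 0.5, 0.5, 0.5, 0.5],
  "offset": [
    [4, 0, 3],
    [8, 0, 4],
    [13, 1, 4],
    [18, 3, 4],
    [22, 6, 4],
    [26, 9, 4],
    [29, 12, 4],
    [30, 13.6, 4]
  ],
  "twist": [10, 20, 30, 40, 50, 60, 70, 80],
  "squeeze": 60
}}

```text
clock: 1.1
tcp_pos: [0.5625, -0.3743, 0.2702]
orientation: [-0.001, 0.592, 0.806, 0.0]
wrist_force: [0.0, -0.5, 0.6]
finger_gap: 0.0429
grip_force: 0.0
```

>>> {"fn": "jog_arm", "kwargs": {
  "gripper": [0.5, 0.5, 0.5, 0.5, 0.5, 0.5, 0.5, 0.5],
  "offset": [
    [0, 0, 0],
    [0, 0, 0],
    [0, 0, -2],
    [0, 0, -4],
    [0, 0, -6],
    [0, 0, -7],
    [0, 0, -7],
    [0, 0, -7]
  ],
  "twist": [10, 20, 22, 22, 22, 22, 22, 22]
}}

```text
clock: 2.1
tcp_pos: [0.5611, -0.3767, 0.2021]
orientation: [0.001, 0.431, 0.902, -0.0]
wrist_force: [-0.0, -0.4, -0.3]
finger_gap: 0.0428
grip_force: 0.0
```

Run:
```python
from h import *
shot('wrist','w1'); shot('scene','s1')
s=env.get_state(); print({k:np.round(v,3) for k,v in s.items()})
```

```text
{'clock': np.float64(2.2), 'joint_pos': array([-0.71 ,  0.523,  0.293,  1.339,  0.   ,  0.181]), 'qvel': array([-0.001, -0.002, -0.002, -0.002,  0.002, -0.   ]), 'tau': array([-7.0000e-03, -5.9145e+01,  2.9840e+01, -2.0000e-03, -0.0000e+00,
       -0.0000e+00]), 'tcp_pos': array([ 0.561, -0.377,  0.202]), 'orientation': array([ 0.001,  0.431,  0.902, -0.   ]), 'wrist_force': array([ 0.832,  0.391, -0.391]), 'ft_torque': array([ 0.034, -0.022,  0.033]), 'grip_force': np.float64(0.0), 'finger_gap': np.float64(0.043)}
```

View pics/w1.png

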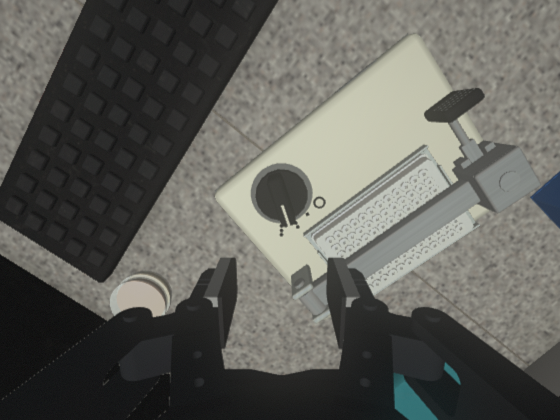

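The wrist view shows the knob at (281,195) with its pale line ending near (288,226), next to the mark with the most dots. The ring mark is at (319,202) and the handle at (455,105).

Run:
```python
from h import *
c=dict(np.load('pics/w1.npz'));im=c['image'].astype(int);T=c['cam_to_world'];f=210/np.tan(np.radians(c['fovy'])/2)
def ray(u,v,z):
    d=T[:3,:3]@np.array([(u-c['cx'])/f,-(v-c['cy'])/f,-1]);o=T[:3,3];return o+d*(z-o[2])/d[2]
P=pts(c);H=P[...,2]
# knob top: dark+line points z>.07 near knob
m=np.zeros(H.shape,bool);m[160:240,245:325]=1
t=m&(H>.07)&(H<.09);q=P[t];print(t.sum(),np.median(q[:,2]))
r=cv2.minAreaRect(q[:,:2].astype(np.float32)*1000);print(r);print(cv2.boxPoints(r))
b=m&(H>.068)&(im.min(2)>110);vv,uu=np.nonzero(b);print(uu.min(),uu.max(),vv.min(),vv.max())
w=np.array([ray(u,v,.079)[:2] for u,v in zip(uu,vv)]).astype(np.float32)*1000
l=cv2.fitLine(w,cv2.DIST_L2,0,.01,.01).ravel();print(l,np.degrees(np.arctan2(l[1],l[0])),w.mean(0))
h=np.zeros(H.shape,bool);h[80:130,415:490]=1;h&=(H>.096)&(H<.106)&(im.max(2)<110);q=P[h];print('handle',h.sum(),q.mean(0));print(cv2.minAreaRect(q[:,:2].astype(np.float32)*1000))
```

```text
793 0.07894358839479543
((559.89306640625, -376.1138000488281), (13.067961692810059, 43.936187744140625), 57.31585693359375)
[[ 537.875   -369.75024]
 [ 574.8544  -393.47614]
 [ 581.91113 -382.47736]
 [ 544.93176 -358.75146]]
245 319 162 239
[ 9.1817099e-01 -3.9618433e-01  5.6834772e+02 -3.8147089e+02] -23.339859 [ 568.3478  -381.47092]
handle 649 [ 0.61108108 -0.23494381  0.10036149]
((612.1453857421875, -234.5848846435547), (30.067123413085938, 10.878540992736816), 76.92166900634766)
```

>>> {"fn": "jog_arm", "kwargs": {
  "gripper": [0.5, 0.5, 0.5, 0.5, 0.5, 0.5, 0.3, 0.1],
  "offset": [
    [-0.1, 0, -2],
    [-0.1, 0, -6],
    [-0.1, 0, -10],
    [-0.1, 0, -13],
    [-0.1, 0, -14.5],
    [-0.1, 0, -14.5],
    [-0.1, 0, -14.5],
    [-0.1, 0, -14.5]
  ],
  "twist": [9, 18.4, 18.4, 18.4, 18.4, 18.4, 18.4, 18.4],
  "squeeze": 40
}}

```text
clock: 3.2
tcp_pos: [0.5613, -0.3767, 0.0584]
orientation: [0.002, 0.281, 0.96, 0.0]
wrist_force: [0.0, -1.4, -1.1]
finger_gap: 0.012
grip_force: 42.1
```

>>> {"fn": "jog_arm", "kwargs": {
  "gripper": [0.1, 0.1, 0.1, 0.1, 0.1, 0.1, 0.1, 0.1],
  "offset": [
    [0, 0, 0],
    [0, 0, 0],
    [0, 0, 0],
    [0, 0, 0],
    [0, 0, 0],
    [0, 0, 0],
    [0, 0, 0],
    [0, 0, 0]
  ],
  "twist": [0, 0, 0, 0, 0, 0, 0, 0]
}}

```text
clock: 4.2
tcp_pos: [0.5612, -0.3767, 0.0584]
orientation: [0.002, 0.281, 0.96, -0.0]
wrist_force: [1.6, 2.9, 6.3]
finger_gap: 0.0117
grip_force: 43.3
```

Gripped at 12 mm. I'll turn it 59° anticlockwise.

>>> {"fn": "jog_arm", "kwargs": {
  "gripper": [0.1, 0.1, 0.1, 0.1, 0.1, 0.1, 0.1, 0.1],
  "offset": [
    [0, 0, 0],
    [0, 0, 0],
    [0, 0, 0],
    [0, 0, 0],
    [0, 0, 0],
    [0, 0, 0],
    [0, 0, 0],
    [0, 0, 0]
  ],
  "twist": [8, 17, 26, 35, 44, 52, 59, 59]
}}

```text
clock: 5.2
tcp_pos: [0.5614, -0.3755, 0.0584]
orientation: [0.002, -0.229, 0.973, -0.0]
wrist_force: [1.3, 5.5, 7.6]
finger_gap: 0.012
grip_force: 43.5
```

Run:
```python
from h import *
s=env.get_state(); print({k:np.round(s[k],3) for k in ['orientation','ft_torque','finger_gap','grip_force','tcp_pos','joint_pos']})
```

```text
{'orientation': array([ 0.002, -0.229,  0.973, -0.   ]), 'ft_torque': array([ 1.228, -0.41 ,  0.021]), 'finger_gap': np.float64(0.012), 'grip_force': np.float64(43.516), 'tcp_pos': array([ 0.561, -0.375,  0.058]), 'joint_pos': array([-0.71 ,  0.594,  0.051,  1.026,  0.003, -1.172])}
```

>>> {"fn": "jog_arm", "kwargs": {
  "gripper": [0.5, 0.5, 0.5, 0.5, 0.5, 0.5, 0.5, 0.5],
  "offset": [
    [0, 0, 0],
    [0, 0, 0],
    [0, 0, 2],
    [0, 0, 6],
    [0, 0, 11],
    [0, 0, 14],
    [0, 0, 14],
    [0, 0, 14]
  ],
  "twist": [0, 0, 0, 0, 0, 0, 0, 0]
}}

```text
clock: 6.2
tcp_pos: [0.5593, -0.3765, 0.1951]
orientation: [-0.001, -0.228, 0.974, 0.001]
wrist_force: [-0.1, -0.8, -0.8]
finger_gap: 0.0426
grip_force: 0.0
```

Run:
```python
from h import *
c=shot('wrist','w2');im=c['image'].astype(int);P=pts(c);H=P[...,2]
t=(H>.072)&(H<.085)&(np.hypot(P[...,0]-.5605,P[...,1]+.3763)<.03)
r=cv2.minAreaRect(P[t][:,:2].astype(np.float32)*1000);print(t.sum(),r,cv2.boxPoints(r))
h=(H>.096)&(H<.106)&(np.hypot(P[...,0]-.612,P[...,1]+.2346)<.02);print(h.sum());
if h.sum()>50: print(cv2.minAreaRect(P[h][:,:2].astype(np.float32)*1000))
s=env.get_state(); print(s['tcp_pos'],s['orientation'])
```

```text
815 ((559.5369262695312, -376.1544494628906), (43.16364288330078, 12.644092559814453), 26.060646057128906) [[ 537.37195 -379.95654]
 [ 542.92676 -391.31512]
 [ 581.7019  -372.35236]
 [ 576.1471  -360.99377]]
0
[ 0.55904406 -0.37613873  0.1944951 ] [-8.99980945e-04 -2.28006134e-01  9.73658640e-01  1.11638141e-03]
```

View pics/w2.png

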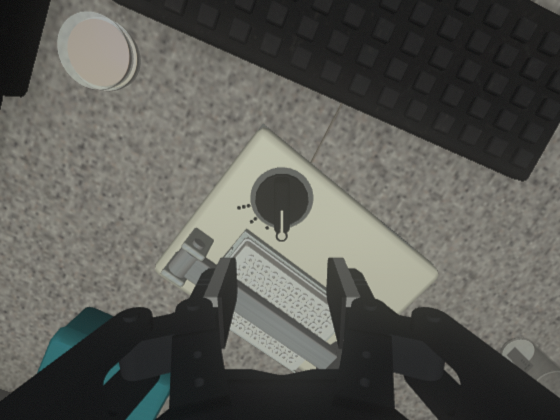

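Pointer is at the ring mark: the line runs from (282,212) to the ring at (282,236). Before gripping the handle I'll check the rod's height.

Run:
```python
from h import *
c=dict(np.load('pics/w1.npz'));P=pts(c)
o=np.array([.6175,-.3277]);a=np.radians(-12.8);x=np.array([np.cos(a),np.sin(a)]);y=np.array([-x[1],x[0]])
S=np.stack([(P[...,:2]-o)@x,(P[...,:2]-o)@y,P[...,2]],-1)*1000
for lo,hi in [(-35,-15),(-15,-8),(-8,0),(0,8),(8,15),(15,22),(22,30)]:
    m=(S[...,0]>lo)&(S[...,0]<hi)&(S[...,1]>70)&(S[...,1]<112)&(S[...,2]>52)
    q=S[m]; print(lo,hi,m.sum(),q.size and np.percentile(q[:,2],[5,50,98]).round(1),q.size and np.percentile(q[:,1],[2,98]).round(1))
```

```text
-35 -15 1243 [ 68.4  97.8 102.3] [ 74.8 102.8]
-15 -8 40 [67.5 70.4 71.4] [86.5 92.5]
-8 0 95 [67.4 69.9 71.8] [86.5 92.8]
0 8 91 [67.8 70.1 72.1] [86.4 92.5]
8 15 132 [67.1 70.  71.9] [83.9 95. ]
15 22 315 [64.3 70.2 75.7] [ 75.3 104.1]
22 30 1351 [69.4 87.8 99.1] [ 71.2 107.8]
```

>>> {"fn": "jog_arm", "kwargs": {
  "gripper": [0.5, 0.5, 0.5, 0.5, 0.5, 0.5, 0.5, 0.5],
  "offset": [
    [1, 2, 0],
    [2, 5, 0],
    [3, 8, 0],
    [4, 11, 0],
    [5, 13, 0],
    [5.3, 14.2, 0],
    [5.3, 14.2, 0],
    [5.3, 14.2, 0]
  ],
  "twist": [10, 20, 30, 40, 50.8, 50.8, 50.8, 50.8]
}}

```text
clock: 7.25
tcp_pos: [0.6124, -0.2352, 0.1959]
orientation: [-0.0, -0.623, 0.782, 0.0]
wrist_force: [-0.4, -1.3, 0.5]
finger_gap: 0.0427
grip_force: 0.0
```

Run:
```python
from h import *
c=shot('wrist','w3');shot('scene','s3');P=pts(c);H=P[...,2]
h=(H>.096)&(H<.106)&(np.hypot(P[...,0]-.612,P[...,1]+.2346)<.02);print(h.sum());
if h.sum()>50: print(cv2.minAreaRect(P[h][:,:2].astype(np.float32)*1000))
s=env.get_state(); print(s['tcp_pos'],s['orientation'],s['joint_pos'])
```

```text
485
((612.1802978515625, -234.73492431640625), (28.820249557495117, 9.923946380615234), 77.2417221069336)
[ 0.61245601 -0.23543209  0.19617286] [-1.47173613e-04 -6.22831175e-01  7.82356250e-01  6.17498017e-05] [-4.89117826e-01  4.85115912e-01  2.16673186e-01  1.30258404e+00
 -2.20880121e-04 -1.83383041e+00]
```

View pics/w3.png

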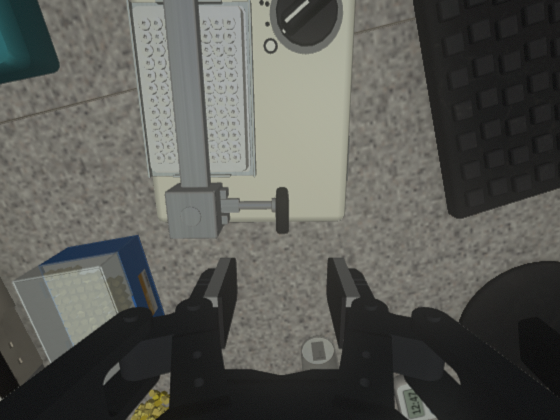

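View pics/s3.png

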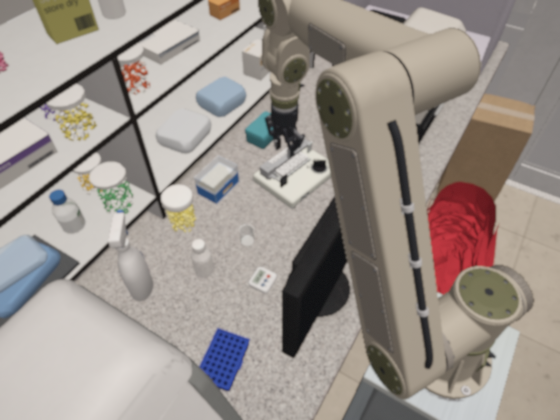

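The wrist view shows the handle at (282,210), parallel to the pads. Its rod top is at about 72 mm, so I'll grip with the fingertips at 77 mm.

>>> {"fn": "jog_arm", "kwargs": {
  "gripper": [0.4, 0.4, 0.4, 0.4, 0.4, 0.4, 0.4, 0.4],
  "offset": [
    [0, 0.1, -2],
    [0, 0.1, -5],
    [0, 0.1, -8],
    [0, 0.1, -10],
    [0, 0.1, -11.5],
    [0, 0.1, -11.9],
    [0, 0.1, -11.9],
    [0, 0.1, -11.9]
  ],
  "twist": [0, 0, 0, 0, 0, 0, 0, 0]
}}

```text
clock: 8.35
tcp_pos: [0.6135, -0.2339, 0.0784]
orientation: [0.0, -0.624, 0.782, -0.001]
wrist_force: [0.4, 0.0, 0.9]
finger_gap: 0.0343
grip_force: 0.0
```

>>> {"fn": "jog_arm", "kwargs": {
  "gripper": [0.25, 0.1, 0.05, 0.05, 0.05, 0.05, 0.05, 0.05],
  "offset": [
    [0, 0, 0],
    [0, 0, 0],
    [0, 0, 0],
    [0, 0, 0],
    [0, 0, 0],
    [0, 0, 0],
    [0, 0, 0],
    [0, 0, 0]
  ],
  "twist": [0, 0, 0, 0, 0, 0, 0, 0],
  "squeeze": 50
}}

```text
clock: 9.35
tcp_pos: [0.6125, -0.2334, 0.078]
orientation: [-0.0, -0.624, 0.782, 0.0]
wrist_force: [-4.3, 0.9, 4.9]
finger_gap: 0.0087
grip_force: 50.4
```

Gripped. Next I'll pull the latch 12 to 13 mm.

>>> {"fn": "jog_arm", "kwargs": {
  "gripper": [0.05, 0.05, 0.05, 0.05, 0.05, 0.05, 0.05, 0.05],
  "offset": [
    [-0.3, 0.1, 0],
    [-0.6, 0.15, 0],
    [-0.9, 0.2, 0],
    [-1.2, 0.3, 0],
    [-1.25, 0.3, 0],
    [-1.25, 0.3, 0],
    [-1.25, 0.3, 0],
    [-1.25, 0.3, 0]
  ],
  "twist": [0, 0, 0, 0, 0, 0, 0, 0]
}}

```text
clock: 10.35
tcp_pos: [0.6039, -0.2315, 0.078]
orientation: [0.002, -0.624, 0.781, -0.003]
wrist_force: [8.4, -2.1, -1.1]
finger_gap: 0.009
grip_force: 49.5
```

Run:
```python
from h import *
c=shot('wrist','w4')
s=env.get_state(); print({k:np.round(s[k],4) for k in ['wrist_force','tcp_pos','finger_gap','grip_force','clock']})
```

```text
{'wrist_force': array([ 9.2894, -1.8902, -2.0732]), 'tcp_pos': array([ 0.6039, -0.2315,  0.078 ]), 'finger_gap': np.float64(0.0089), 'grip_force': np.float64(49.4769), 'clock': np.float64(10.4)}
```

View pics/w4.png

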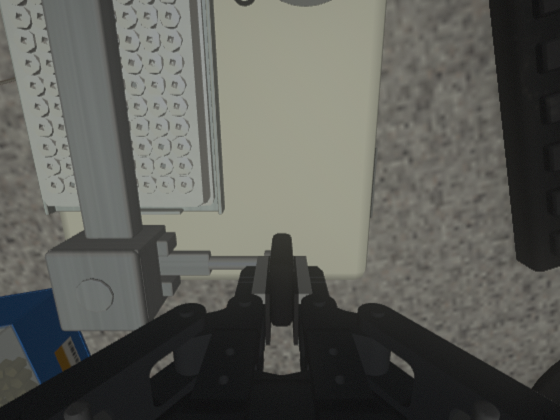

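The latch is out about 9 mm, since the arm lags under the spring. I'll pull 3.5 mm more, then lift along the arc.

>>> {"fn": "jog_arm", "kwargs": {
  "gripper": [0.05, 0.05, 0.05, 0.05, 0.05, 0.05, 0.05, 0.05],
  "offset": [
    [-0.2, 0.05, 0],
    [-0.35, 0.1, 0],
    [-0.35, 0.1, 0],
    [-0.35, 0.1, 0],
    [-0.35, 0.1, 0],
    [-0.35, 0.1, 0],
    [-0.35, 0.1, 0],
    [-0.35, 0.1, 0]
  ],
  "twist": [0, 0, 0, 0, 0, 0, 0, 0],
  "squeeze": 50
}}

```text
clock: 11.4
tcp_pos: [0.6008, -0.2308, 0.0781]
orientation: [0.002, -0.624, 0.782, -0.003]
wrist_force: [9.9, -3.0, -3.4]
finger_gap: 0.0088
grip_force: 49.4
```

>>> {"fn": "jog_arm", "kwargs": {
  "gripper": [0.05, 0.05, 0.05, 0.05, 0.05, 0.05, 0.05, 0.05],
  "offset": [
    [0, -0.1, 0.6],
    [0, -0.2, 1.2],
    [-0.1, -0.3, 1.8],
    [-0.1, -0.45, 2.4],
    [-0.15, -0.6, 3.0],
    [-0.2, -0.75, 3.55],
    [-0.2, -0.95, 4.1],
    [-0.25, -1.15, 4.7]
  ],
  "twist": [0, 0, 0, 0, 0, 0, 0, 0]
}}

```text
clock: 12.4
tcp_pos: [0.5979, -0.2406, 0.1244]
orientation: [0.003, -0.624, 0.781, -0.002]
wrist_force: [9.5, 0.8, -4.4]
finger_gap: 0.009
grip_force: 48.9
```

```bash
cat > m.py <<'E'
from h import *
import sys
c=shot('wrist',sys.argv[1]);P=pts(c)
o=np.array([.6175,-.3277]);a=np.radians(-12.8);x=np.array([np.cos(a),np.sin(a)]);y=np.array([-x[1],x[0]])
S=np.stack([(P[...,:2]-o)@x,(P[...,:2]-o)@y,P[...,2]],-1)*1000
m=(np.abs(S[...,0]-45)<8)&(S[...,1]>-60)&(S[...,1]<120)&(S[...,2]>70)
for y0 in range(-60,120,20):
    q=S[m&(abs(S[...,1]-y0-10)<10)]
    if len(q): print(y0,len(q),np.percentile(q[:,2],[50,95]).round(1))
s=env.get_state(); print({k:np.round(s[k],4) for k in ['wrist_force','tcp_pos','finger_gap','grip_force','clock']})
E
python3 m.py w5
```

```text
-60 213 [96.1 97.4]
-40 1603 [ 99.  101.6]
-20 1566 [104.1 106.8]
0 1542 [109.3 111.9]
20 1530 [114.5 117.1]
40 1479 [119.7 122.2]
60 2401 [140.7 145.2]
80 1424 [146.3 148. ]
100 1 [80.7 80.7]
{'wrist_force': array([10.2553,  1.0177, -2.7816]), 'tcp_pos': array([ 0.5983, -0.2411,  0.1254]), 'finger_gap': np.float64(0.0091), 'grip_force': np.float64(48.8989), 'clock': np.float64(12.45)}
```

The bar is rising as planned, with a slope of 0.26. I'll continue the lift.

>>> {"fn": "jog_arm", "kwargs": {
  "gripper": [0.05, 0.05, 0.05, 0.05, 0.05, 0.05, 0.05, 0.05],
  "offset": [
    [-0.05, -0.25, 0.6],
    [-0.1, -0.5, 1.15],
    [-0.2, -0.8, 1.7],
    [-0.25, -1.05, 2.25],
    [-0.35, -1.5, 2.95],
    [-0.45, -1.95, 3.65],
    [-0.5, -2.2, 4.1],
    [-0.55, -2.5, 4.5]
  ],
  "twist": [0, 0, 0, 0, 0, 0, 0, 0]
}}

```text
clock: 13.45
tcp_pos: [0.5927, -0.2648, 0.1699]
orientation: [0.004, -0.625, 0.781, -0.002]
wrist_force: [12.0, 5.1, -1.6]
finger_gap: 0.0088
grip_force: 49.2
```

>>> {"fn": "jog_arm", "kwargs": {
  "gripper": [0.05, 0.05, 0.05, 0.05, 0.05, 0.05, 0.05, 0.05],
  "offset": [
    [0, 0, 0],
    [0, 0, 0],
    [0, 0, 0],
    [0, 0, 0],
    [0, 0, 0],
    [0, 0, 0],
    [0, 0, 0],
    [0, 0, 0]
  ],
  "twist": [0, 0, 0, 0, 0, 0, 0, 0]
}}

```text
clock: 14.45
tcp_pos: [0.5929, -0.2649, 0.17]
orientation: [0.004, -0.624, 0.781, -0.002]
wrist_force: [9.5, 3.4, -0.5]
finger_gap: 0.0088
grip_force: 49.3
```

```bash
python3 m.py w6
```

```text
-60 987 [109.1 114.4]
-40 1068 [120.8 125.9]
-20 1195 [132.4 137.6]
0 1293 [144.  149.2]
20 1653 [156.4 179.2]
40 2306 [185.6 191.9]
60 1139 [194.2 196.8]
80 379 [85.  87.7]
100 1 [81.2 81.2]
{'wrist_force': array([11.1202,  4.4013,  0.6101]), 'tcp_pos': array([ 0.5929, -0.265 ,  0.17  ]), 'finger_gap': np.float64(0.009), 'grip_force': np.float64(49.3034), 'clock': np.float64(14.5)}
```

View pics/w6.png

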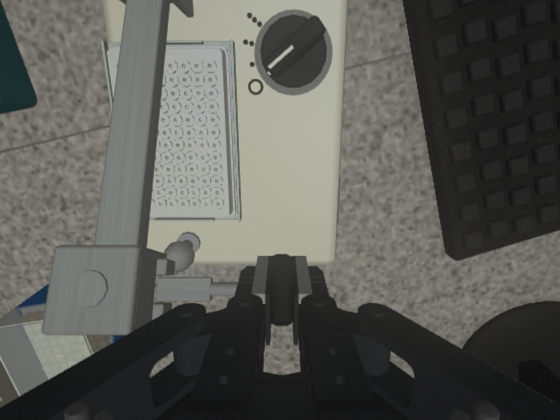

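The bar is up at about 0.53 rad, which puts the coupler top at about 187 mm. The stud at (183,250) is clear, the knob still points at the ring (255,87), and the plate is in place.

```bash
python3 -c "
from workcell import env
print(env.hand_in())"
```

```text
the job is handed in; nothing more can be done
None
```

The job is handed in, with no verdict shown: the selector is at off, the latch was pulled, and the bar's end is held steady about 9 cm up (coupler top about 187 mm), with the plate still in place.

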